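# Rebuild the gas hob's burners after washing up

### The arm

A 7-joint arm with a two-finger parallel gripper is mounted at the origin on the work surface; the furniture and walls round the work are solid. World frame = base frame: x ahead of the robot, y to its left, z up, the work surface at z = 0. Lengths are in m, angles in rad, forces in N, time in s.
With the tool pointing down it reaches from about 0.425 to 0.875 m from the base axis. Payload 8.4 kg.
Tool frame: the origin (TCP) lies midway between the tips of the shut fingers; the grasp point (between the pads) lies 19 mm behind it; z points along the fingers, y is the line along which they close (so a half turn about z gives the same grasp; the last joint's range is limited). The gripper opens to 87 mm and grips with 3 to 60 N. Pads are 19 mm wide; open, the fingers measure 117 mm over their backs; the gripper's body (75 mm by 190 mm) begins 51 mm behind the grasp point.
Start: joints at [1.04, 0.333, 0.04, 1.465, -0.013, 1.343, -0.059], TCP at [0.272, -0.59, 0.223] pointing down, gripper open.
Joint ranges: [-2.58, 2.58], [-0.38, 2.09], [-1.3, 1.39], [0.25, 2.4], [-1.5, 4.64], [0.08, 2.09], [-2.65, 2.65]. Speed limits (rad/s): [2.22, 2.22, 2.79, 2.79, 3.14, 3.14, 3.14].

### API

Orientations are given as a unit quaternion [w, x, y, z].
In Python, from rig import read_state, read_camera, job_done gives the robot as it stands.
- The arm moves only by the tool servo_tool, never from a script. Its argument "steps" is a list of rows, each a list of 7 numbers: the shift along the world's x, y, z in cm, then the turn, a rotation vector about the world's x, y, z in degrees, then the finger opening in cm, from 0 to 8.7. A call has 1 to 10 rows; each row shifts and turns the commanded pose from where the row before left it; what a row does not reach is not made up. A row lasts 1/8 s, in which the tool goes at most 62.5 mm and 10.7 degrees, less where a joint would pass 70% of its speed; a pose out of reach is approached as far as the arm can. A call with a gripper value outside its range is refused whole. The fingers move at their own pace and stop on an object; "newtons" is the grip in N (left out, the last holds). Time passes only in rows, so rows that do not move let the fingers close. It gives the time, the measured TCP pose, the force, the opening and the grip force at its end, in the units of the state.
- read_state(): the state, without advancing time (a new reading comes with each control period).
- read_camera(name): name is "scene" or "top"; returns a dict with "frame" (400x640x3 uint8, blue, green, red), "camera_matrix" (3x3 intrinsics, pixels), "k1" (the pictures are not rectified: a ray, as slopes to the right and down, at radius r is drawn at 1 + k1 r^2 times it, then the intrinsics apply), "xyz" and "attitude" of the camera in the world. Camera axes: x right, y down, z forward; pixel columns grow to the right and rows downward; lengths in m; the calibration is good to about 2 mm. A picture is of the moment at which its call begins. There is no depth.
- job_done(): hands the job in; it is judged then, once.
The state is a dict: "time": time; "joints": joint angles; "joint_velocities": joint speeds; "effort": joint torques, N m; "ee_pos": TCP position; "eef_rot": TCP orientation; "wrist_force": force on the tool from outside, world axes, zero at the start; "moment": the same for the moment, N m; "grip_width": opening from 0.0 (shut) to 1.0 (fully open); "grip_force": force on a finger pad.
Only numpy, scipy, OpenCV 4.12 (cv2) and the standard library are available. Lean on these libraries where they do the work, as an engineer would, in place of code of your own. Each camera call takes 0.05 s, during which the arm holds its last target. There are 200 camera calls.

### The job

The gas hob has been taken apart for washing: put its burners together again from the parts on the draining mat. Seat the large and the small flame ring each on the bare burner of its size, turned so that its notch goes over the white spark pin and it lies flat, then lay every black cap level on the ring of its own size, on all three burners. Leave the two cookie cutters where they are drying.

Things in the scene. Friction and masses are not known exactly. Their poses are not given: they have to be found in the camera images.
- ring_large: Large flame ring, loose, upright on the mat: silver cast ring, 62 mm across, 20 mm high, dark ports round its side, open bore 36 mm, one notch through the rim over the full height, 14 mm wide, in to 21 mm from the axis. Origin: axis, underside. x points out through the notch, z up. Pinch from above across the diameter along its y.
- ring_small: Small flame ring, loose, upright on the mat: silver cast ring, 42 mm across, 20 mm high, dark ports round its side, open bore 23 mm, one notch through the rim over the full height, 11 mm wide, in to 13.5 mm from the axis. Origin: axis, underside. x points out through the notch, z up. Pinch from above across the diameter along its y.
- cap_large: Large burner cap, loose, right way up on the mat: black disc 68 mm across; below it a round spigot 30 mm across, 6 mm deep, that drops into the large ring's bore. Origin: axis, underside of the spigot, z up. Pinch the disc's edge, 6 to 11 mm above the origin; top at 14 mm. Round: yaw is free. Home: origin 14 mm above the ring's.
- cap_medium: Medium burner cap, loose, right way up on the mat: black disc 58 mm across; below it a round spigot 24 mm across, 6 mm deep, that drops into the medium ring's bore. Origin: axis, underside of the spigot, z up. Pinch the disc's edge, 6 to 11 mm above the origin; top at 14 mm. Round: yaw is free. Home: origin 19 mm above the medium burner's.
- cap_small: Small burner cap, loose, right way up on the mat: black disc 48 mm across; below it a round spigot 17 mm across, 6 mm deep, that drops into the small ring's bore. Origin: axis, underside of the spigot, z up. Pinch the disc's edge, 6 to 11 mm above the origin; top at 14 mm. Round: yaw is free. Home: origin 14 mm above the ring's.
- burner_large: Bare large burner, fixed on the hob: dark seat 70 mm across, its top 5 mm above the origin; brass throat 30 mm across stands 8 mm above the seat, white spark pin 5.6 mm thick 13 mm above it, 26.5 mm off the axis. Origin: axis, on the hob plate (6 mm over the worktop). x points to the pin, z up. Ring home: both x axes the same way, its origin 5 mm above this one.
- burner_small: Bare small burner, fixed on the hob: dark seat 50 mm across, its top 5 mm above the origin; brass throat 17 mm across stands 8 mm above the seat, white spark pin 5.2 mm thick 13 mm above it, 18 mm off the axis. Origin: axis, on the hob plate (6 mm over the worktop). x points to the pin, z up. Ring home: both x axes the same way, its origin 5 mm above this one.
- burner_medium: Medium burner, fixed on the hob: its silver ring (52 mm across, bore 30 mm) is already on, fixed; only its cap is missing. Origin: axis, on the hob plate (6 mm over the worktop), z up; ring top 25 mm above it. The burners stand 125 mm or more apart on a low steel plate, 220 x 385 mm, with black knobs 28 mm high along its near edge.
- cutter_round: Bystander, loose and light: round fluted tin cookie cutter, 58 mm across, 26 mm high, at one near corner of the blue-grey draining mat (205 x 450 mm, 4 mm thick) that carries the burner parts. Origin: middle of its underside.
- cutter_heart: Bystander, loose and light: gold heart-shaped cookie cutter, 48 x 53 mm, 21 mm high, at the other near corner of the mat. Origin: middle of its underside. Behind hob and mat the kitchen wall stands at x = 0.60 m: wide swings of the arm from side to side can strike it.

How it is judged:
At the end, for the whole second after the job is handed in: Large and small rings on the burners of their size, within 6 mm of centre, fully down (3 mm), level (0.08 rad), notch over the pin (0.35 rad); the three caps on the rings of their size, within 6 mm of centre, fully down (3 mm), level; all at rest (horizontal distance between ring_large and burner_large below 0.006 m and z of ring_large in the frame of burner_large between 0.002 and 0.008 m and angle between each of ring_large, cap_large, ring_small, cap_small, cap_medium's own z axis and vertical below 0.08 rad and linear speed of each of ring_large, cap_large, ring_small, cap_small, cap_medium below 0.02 m/s and angle between the x axis of ring_large and the x axis of burner_large, either way round below 0.35 rad and horizontal distance between cap_large and ring_large below 0.006 m and z of cap_large in the frame of ring_large between 0.011 and 0.017 m and horizontal distance between ring_small and burner_small below 0.006 m and z of ring_small in the frame of burner_small between 0.002 and 0.008 m and angle between the x axis of ring_small and the x axis of burner_small, either way round below 0.35 rad and horizontal distance between cap_small and ring_small below 0.006 m and z of cap_small in the frame of ring_small between 0.011 and 0.017 m and horizontal distance between cap_medium and burner_medium below 0.006 m and z of cap_medium in the frame of burner_medium between 0.016 and 0.022 m); the robot touches nothing.
It fails at once if the round cookie cutter is shifted by more than 30 mm (distance of cutter_round from where it was at the start of the episode above 0.03 m).
It fails at once if the heart cookie cutter is shifted by more than 30 mm (distance of cutter_heart from where it was at the start of the episode above 0.03 m).
It also fails if it takes over 144 s, if anything falls off the work surface, if the arm or the gripper's body presses on something with over 40 N, if the wrist force passes 120 N, or if a joint passes its speed limit or range.

## Working session

There is one attempt and no reset: what is moved stays moved. The work goes in short steps, Python scripts to look and compute and a tool call to move; the robot and the scene stay as the last step left them, time stands still between calls to the robot, and variables do not carry over. Pictures are saved under pics/ and viewed, at most 14 in all, crops included, and the job is handed in when it is done.

Besides the shell and the picture viewer there is one more tool, called after "Request:" by a JSON object that holds its "fn" and its "kwargs", one argument or row to a line. servo_tool: Moves the arm, as the interface text tells. Its arguments: {"type":"object","properties":{"steps":{"type":"array"},"newtons":{"type":"number"}},"required":["steps"]}

```bash
mkdir -p pics; ls; python3 - <<'E'
from rig import *
import cv2
for n in ("top","scene"):
    c=read_camera(n); cv2.imwrite(f"pics/{n}0.png",c["frame"]); print(n,c["camera_matrix"],c["k1"],c["xyz"],c["attitude"])
print(read_state())
E
```

```text
pics
top [[365.77173018   0.         323.63853184]
 [  0.         365.77173018 196.64423291]
 [  0.           0.           1.        ]] 0.0294204917522413 [ 0.31740696 -0.01440656  1.15686376] [ 0.04412238 -0.70547629  0.70626506 -0.0393202 ]
scene [[414.33766972   0.         320.1062017 ]
 [  0.         414.33766972 197.2560023 ]
 [  0.           0.           1.        ]] 0.03646949929639569 [-0.35059068  0.52927821  0.79669061] [ 0.19902873 -0.4274202   0.79093375 -0.39002992]
{'time': 0.1, 'joints': array([ 1.03981238,  0.33384338,  0.03987767,  1.466125  , -0.0134121 ,
        1.34331447, -0.05846636]), 'joint_velocities': array([ 9.07175003e-04, -1.17795299e-03, -2.90936803e-05, -1.93456745e-03,
       -9.72918138e-05,  2.49571071e-03, -2.16300758e-04]), 'effort': array([ 5.08462399e-03, -6.57809830e+01,  1.34058148e+00, -4.04705107e+01,
       -5.97628229e-02,  4.09402186e-02,  1.36936274e-05]), 'ee_pos': array([ 0.27183028, -0.58998648,  0.22177455]), 'eef_rot': array([-6.85224979e-04,  9.76784180e-01,  2.14224554e-01, -1.93728184e-04]), 'wrist_force': array([-0.4573653 ,  0.19177268, -0.41338057]), 'moment': array([-0.00740268,  0.02244844,  0.08353231]), 'grip_force': 0.0, 'grip_width': 0.9991954420140761}
```

View pics/top0.png

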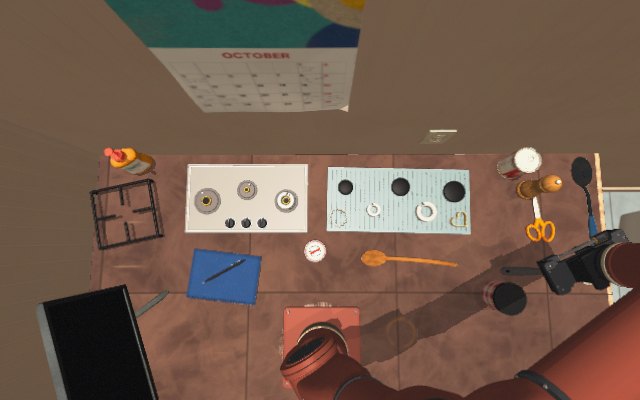

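View pics/scene0.png

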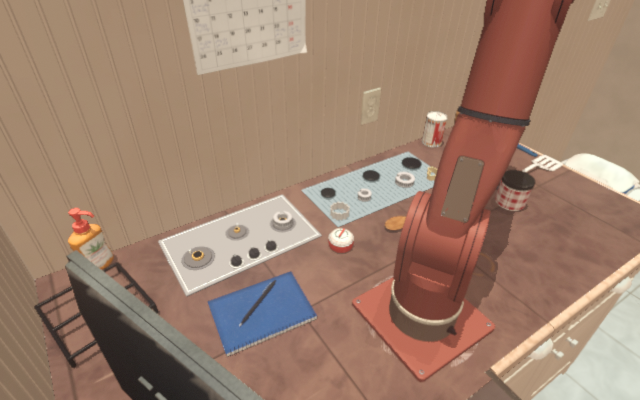

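```bash
cat > h.py <<'E'
import numpy as np, cv2
from rig import *
from scipy.spatial.transform import Rotation as R
def cam(n):
    c=read_camera(n); w,x,y,z=c["attitude"]; c["R"]=R.from_quat([x,y,z,w]).as_matrix(); return c
def ray(c,uv):
    K=c["camera_matrix"]; d=(np.asarray(uv,float)-K[:2,2])/K[0,0]; p=d.copy()
    for _ in range(20): p=d/(1+c["k1"]*(p@p))
    return c["R"]@np.r_[p,1]
def hit(c,uv,z):
    r=ray(c,uv); return c["xyz"]+r*(z-c["xyz"][2])/r[2]
def proj(c,P):
    q=c["R"].T@(np.asarray(P)-c["xyz"]); p=q[:2]/q[2]; K=c["camera_matrix"]
    return p*(1+c["k1"]*(p@p))*K[0,0]+K[:2,2]
E
python3 - <<'E'
from h import *
c=cam("top"); f=c["frame"]
a=cv2.resize(f[160:235,184:329],None,fx=4,fy=4,interpolation=cv2.INTER_CUBIC)
b=cv2.resize(f[165:237,326:471],None,fx=4,fy=4,interpolation=cv2.INTER_CUBIC)
cv2.imwrite("pics/crop.png",np.vstack([a,b]))
for n,u,z in [("BL",(207,201),.014),("BS",(247,189),.014),("BM",(287,201),.031),("cs",(345,187),.018),("cm",(400,187),.018),("cl",(454,191),.018),("rs",(374,210),.024),("rl",(427,211),.024)]:
    print(n,hit(c,u,z).round(4))
s=cam("scene"); f=s["frame"]
a=cv2.resize(f[205:280,160:320],None,fx=4,fy=4,interpolation=cv2.INTER_CUBIC)
b=cv2.resize(f[148:223,300:460],None,fx=4,fy=4,interpolation=cv2.INTER_CUBIC)
cv2.imwrite("pics/crops.png",np.vstack([a,b]))
E
```

```text
BL [0.4398 0.3595 0.014 ]
BS [0.4776 0.2351 0.014 ]
BM [0.4376 0.1067 0.031 ]
cs [ 0.4829 -0.0739  0.018 ]
cm [ 0.4826 -0.2463  0.018 ]
cl [ 0.4696 -0.4137  0.018 ]
rs [ 0.4099 -0.1629  0.024 ]
rl [ 0.4066 -0.3262  0.024 ]
```

View pics/crop.png

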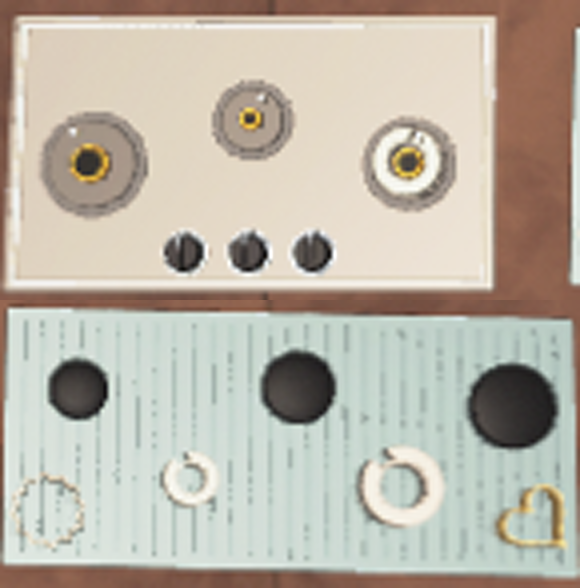

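View pics/crops.png

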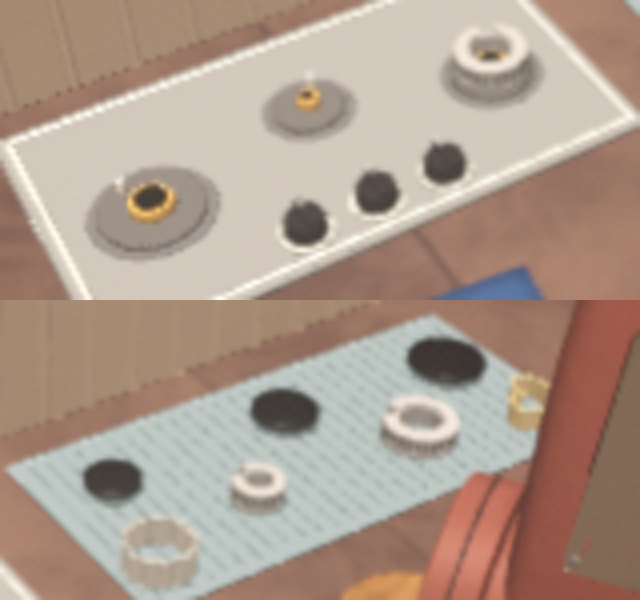

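```bash
cat > m.py <<'E'
from h import *
def blob(c,mask,uv,r,z,name,hull=True):
    m=np.zeros_like(mask); p=np.round(uv).astype(int); cv2.circle(m,tuple(int(v) for v in p),r,255,-1)
    cs,_=cv2.findContours(cv2.bitwise_and(mask,m),cv2.RETR_EXTERNAL,cv2.CHAIN_APPROX_NONE)
    if not cs: print(name,"none"); return None
    k=np.vstack(cs if hull else [max(cs,key=len)])[:,0]/U-OFF+np.array(c["o"])
    P=np.array([hit(c,q,z)[:2] for q in k]).astype(np.float32)
    (x,y),(a,b),_=cv2.fitEllipse(cv2.convexHull(P)); 
    (ex,ey),er=cv2.minEnclosingCircle(P)
    print(name,c["n"],"ell",round(x*1e3,1),round(y*1e3,1),"ax",round(a*1e3,1),round(b*1e3,1),"mec",round(ex*1e3,1),round(ey*1e3,1),round(2e3*er,1)); return x,y
U=4;OFF=0.375
def up(c): # 4x bigger picture and its offset
    c["o"]=(0,0); return cv2.resize(c["frame"],None,fx=U,fy=U,interpolation=cv2.INTER_CUBIC)
def masks(c):
    h=cv2.cvtColor(up(c),cv2.COLOR_BGR2HSV)
    v=h[...,2]; 
    return dict(black=((v<95)*255).astype('u1'),white=((v>170)&(h[...,1]<38)).astype('u1')*255,
      gold=cv2.inRange(h,(14,110,90),(35,255,255)),grey=((v<178)).astype('u1')*255)
G=dict(BL=(.440,.3595),BS=(.4776,.2351),BM=(.4376,.1067),cs=(.4829,-.0739),cm=(.4826,-.2463),cl=(.4696,-.4137),rs=(.41,-.163),rl=(.4066,-.3262))
def getcam(n):
    c=cam(n); c["n"]=n; return c
E
python3 - <<'E'
from m import *
for n in ("top","scene"):
    c=getcam(n); M=masks(c)
    def go(k,mask,r,z):
        q=proj(c,[*G[k],z]); blob(c,M[mask],(q+OFF)*U,r*U,z,k+" "+mask)
    go("cs","black",13,.015);go("cm","black",15,.015);go("cl","black",17,.015)
    go("rs","white",12,.024);go("rl","white",15,.024)
    go("BL","gold",9,.019);go("BS","gold",6,.019);go("BM","gold",7,.019)
    go("BL","grey",17,.011);go("BS","grey",13,.011);go("BM","white",10,.031)
    vis=np.zeros((400*4,640*4,3),'u1')
    for i,k in enumerate(("white","gold","grey")): vis[...,i]=M[k]
    x0,y0,x1,y1=(184,160,480,240) if n=="top" else (160,148,460,280)
    c["vis"]=cv2.resize(vis[y0*4:y1*4,x0*4:x1*4],None,fx=.65,fy=.65); cv2.imwrite(f"pics/m_{n}.png",c["vis"])
    # notch angle: polar brightness
    v=cv2.cvtColor(c["frame"],cv2.COLOR_BGR2HSV)[...,1].astype(np.float32)
    t=np.arange(0,360,10)
    for k,rr in (("rl",(.022,.029)),("rs",(.0145,.0195))):
        prof=[]
        for a in np.radians(t):
            pts=np.array([proj(c,[G[k][0]+r*np.cos(a),G[k][1]+r*np.sin(a),.024]) for r in np.linspace(*rr,5)],np.float32)
            prof.append(cv2.remap(v,pts[:,:1],pts[:,1:],cv2.INTER_LINEAR).mean())
        print(n,k,np.round(prof).astype(int))
E
```

```text
cs black top ell 483.7 -74.3 ax 46.5 46.9 mec 483.6 -74.4 48.2
cm black top ell 484.8 -247.1 ax 56.7 57.7 mec 485.2 -247.1 59.0
cl black top ell 469.4 -413.6 ax 66.2 68.4 mec 469.2 -413.5 68.9
rs white top ell 410.4 -163.2 ax 73.5 74.8 mec 410.4 -163.3 75.1
rl white top ell 406.5 -325.7 ax 90.7 93.9 mec 406.4 -325.9 94.4
BL gold top ell 441.2 361.2 ax 30.2 31.1 mec 441.1 361.2 31.7
BS gold top ell 475.9 236.5 ax 17.4 18.2 mec 476.0 236.5 18.7
BM gold top ell 441.3 112.5 ax 23.7 24.8 mec 441.1 112.7 25.2
BL grey top ell 441.6 360.0 ax 82.9 84.2 mec 441.8 359.9 85.4
BS grey top ell 476.0 236.4 ax 63.2 64.1 mec 475.8 236.5 65.7
BM white top ell 442.0 110.4 ax 51.1 57.6 mec 441.1 108.2 60.9
top rl [17 19 33 25 20 21 19 17 17 17 17 18 18 18 17 18 19 18 18 18 17 18 18 19
 20 19 18 18 19 18 19 19 19 19 19 18]
top rs [19 30 19 13 10 13 12 13 12 11 11 11 12 15 17 21 18 17 17 15 14 18 19 17
 13 13 11 11 12 12 12 14 14 13 15 17]
cs black scene ell 479.0 -71.0 ax 43.6 48.3 mec 478.5 -71.2 48.5
cm black scene ell 479.8 -243.4 ax 53.1 59.2 mec 479.7 -243.9 59.5
cl black scene ell 463.8 -408.8 ax 64.0 69.8 mec 464.1 -408.5 69.7
rs white scene ell 411.6 -164.4 ax 73.4 122.6 mec 412.4 -162.0 121.3
rl white scene ell 409.5 -329.1 ax 95.4 173.6 mec 411.9 -320.9 165.8
BL gold scene ell 435.1 364.3 ax 28.6 33.4 mec 435.0 365.5 32.9
BS gold scene ell 469.7 239.4 ax 15.1 19.2 mec 468.8 238.4 19.7
BM gold none
BL grey scene ell 434.6 363.0 ax 79.4 82.6 mec 434.7 363.7 83.5
BS grey scene ell 469.3 239.8 ax 58.3 62.0 mec 469.1 240.2 62.5
BM white scene ell 442.3 104.3 ax 57.8 76.3 mec 445.0 106.3 76.3
scene rl [18 20 21 25 24 25 27 27 27 28 27 23 20 18 19 22 27 27 26 26 26 24 23 21
 20 19 18 17 16 17 17 16 15 17 16 17]
scene rs [22 22 23 22 22 24 27 27 27 27 28 28 27 28 27 27 27 27 27 25 23 20 18 16
 15 15 15 15 15 15 17 17 16 17 19 21]
```

```bash
cat > n.py <<'E'
from m import *
G.update(rs=(.4104,-.1632),rl=(.4065,-.326),BM=(.4405,.1115),BL=(.4412,.3608),BS=(.476,.2364))
if __name__=="__main__":
  for n,sh in (("top",(0,0)),("scene",(-.0055,.0035))):
    c=getcam(n); I=up(c).astype(int); D=I[...,2]-I[...,0]
    def go(k,m,r,z,nm):
        q=proj(c,[G[k][0]+sh[0],G[k][1]+sh[1],z]); blob(c,m.astype('u1')*255,(q+OFF)*U,int(r*U),z,k+nm)
    for k,r in (("rl",15),("rs",12)):
        q=proj(c,[G[k][0]+sh[0],G[k][1]+sh[1],.024]); x,y=((q+OFF)*U).astype(int)
        s=D[y-r*U:y+r*U,x-r*U:x+r*U]; lo,hi=np.percentile(s,(10,97)); print(k,lo,hi)
        for t in (.4,.55): go(k,D>lo+t*(hi-lo),r,.024,f" RB{t}")
    V=I.max(2)
    go("BM",V<178,15,.011,"grey")
    for zz in (.024,):
      for k,r,zt in (("BL",.0265,.022),("BS",.018,.022)):   # pin: brightest bit around its circle
        prof=[];t=np.arange(0,360,10)
        for a in np.radians(t):
            u=((proj(c,[G[k][0]+sh[0]+r*np.cos(a),G[k][1]+sh[1]+r*np.sin(a),zt])+OFF)*U).round().astype(int)
            prof.append(V[u[1]-2:u[1]+3,u[0]-2:u[0]+3].max())
        print(n,k,prof)
    for k,rr in (("rl",(.023,.029)),("rs",(.015,.0195))):
        prof=[]
        for a in np.radians(t):
            pts=[((proj(c,[G[k][0]+sh[0]+r*np.cos(a),G[k][1]+sh[1]+r*np.sin(a),.024])+OFF)*U).round().astype(int) for r in np.linspace(*rr,4)]
            prof.append(int(np.mean([D[p[1],p[0]] for p in pts])))
        print(n,k,prof)
E
python3 n.py
```

```text
rl -9.0 29.0
rl RB0.4 top ell 405.9 -322.4 ax 63.7 67.5 mec 406.0 -322.1 68.5
rl RB0.55 top ell 405.9 -322.6 ax 62.4 65.9 mec 406.6 -322.0 67.3
rs -8.0 21.0
rs RB0.4 top ell 411.9 -160.5 ax 44.5 46.5 mec 411.7 -160.4 47.3
rs RB0.55 top ell 411.8 -160.5 ax 43.5 44.9 mec 412.1 -160.2 45.9
BMgrey top ell 440.9 112.0 ax 73.2 73.5 mec 440.9 112.1 74.7
top BL [np.int64(166), np.int64(165), np.int64(206), np.int64(247), np.int64(177), np.int64(165), np.int64(164), np.int64(163), np.int64(165), np.int64(164), np.int64(164), np.int64(165), np.int64(164), np.int64(164), np.int64(164), np.int64(165), np.int64(164), np.int64(164), np.int64(165), np.int64(167), np.int64(166), np.int64(168), np.int64(168), np.int64(168), np.int64(169), np.int64(168), np.int64(168), np.int64(168), np.int64(169), np.int64(169), np.int64(168), np.int64(167), np.int64(167), np.int64(166), np.int64(165), np.int64(165)]
top BS [np.int64(174), np.int64(175), np.int64(175), np.int64(175), np.int64(174), np.int64(174), np.int64(175), np.int64(178), np.int64(179), np.int64(178), np.int64(178), np.int64(179), np.int64(179), 
[... 1711 characters left out ...]
), np.int64(160), np.int64(160), np.int64(160), np.int64(162), np.int64(167), np.int64(165), np.int64(168), np.int64(164), np.int64(160), np.int64(161), np.int64(160), np.int64(160), np.int64(160), np.int64(160), np.int64(160), np.int64(160), np.int64(160), np.int64(167), np.int64(171), np.int64(175), np.int64(190), np.int64(199), np.int64(218), np.int64(224), np.int64(221), np.int64(205)]
scene rl [24, 24, 23, 21, 22, 24, 24, 25, 24, 24, 24, 24, 24, 24, 24, 24, 24, 25, 25, 24, 21, 19, 20, 18, 18, 19, 21, 21, 22, 22, 23, 23, 22, 22, 23, 23]
scene rs [24, 23, 22, 23, 23, 24, 24, 24, 24, 24, 24, 23, 24, 24, 23, 23, 23, 23, 22, 18, 15, 11, 10, 11, 11, 14, 16, 19, 20, 22, 22, 23, 23, 23, 24, 23]
```

```bash
python3 - <<'E'
from n import *
c=getcam("top")
out=[]
for k,z in (("rl",.024),("rs",.024),("BL",.022),("BS",.022)):
    q=proj(c,[*G[k],z]); A=np.float32([[14,0,149.5-14*q[0]],[0,14,149.5-14*q[1]]])
    p=cv2.warpAffine(c["frame"],A,(300,300),flags=cv2.INTER_CUBIC)
    for a in range(0,360,30):   # tick marks at world angle a
        e=proj(c,[G[k][0]+.038*np.cos(np.radians(a)),G[k][1]+.038*np.sin(np.radians(a)),z]); x,y=(A[:,:2]@e+A[:,2]).astype(int)
        cv2.circle(p,(int(x),int(y)),4 if a==0 else 2,(0,0,255),-1)
    out.append(p)
cv2.imwrite("pics/four.png",np.vstack([np.hstack(out[:2]),np.hstack(out[2:])]))
E
```

```text
(no output)
```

View pics/four.png

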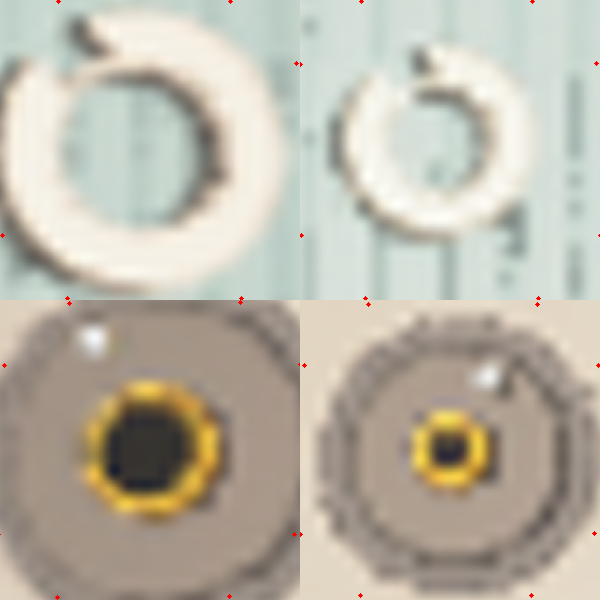

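```bash
python3 - <<'E'
from n import *
from scipy.optimize import least_squares
c=getcam("top"); I=up(c).astype(int); D=I[...,2]-I[...,0]; V=I.max(2)
def at(img,P): u=((proj(c,P)+OFF)*U).round().astype(int); return img[u[1],u[0]]
for k,Rr in (("rl",.031),("rs",.021)):
    q=G[k]; best=None
    pts=[]
    for a in np.radians(np.arange(-140,1,5)):
        rr=np.arange(Rr*.75,Rr*1.35,.0002); p=np.array([at(D,[q[0]+r*np.cos(a),q[1]+r*np.sin(a),.024]) for r in rr],float)
        lev=(np.median(p[:15])+np.median(p[-15:]))/2; i=np.argmax(p<lev); pts.append([q[0]+rr[i]*np.cos(a),q[1]+rr[i]*np.sin(a)])
    pts=np.array(pts)
    f=least_squares(lambda s:np.hypot(*(pts-s[:2]).T)-Rr,q,loss="soft_l1",f_scale=.001); g=least_squares(lambda s:np.hypot(*(pts-s[:2]).T)-s[2],[*q,Rr],loss="soft_l1",f_scale=.001)
    print(k,(f.x*1e3).round(1),(g.x*1e3).round(1))
    o=f.x; t=np.arange(-12,78,3)
    print(t)
    for s in (.85,.93):
        for nm,im in (("D",D),("V",V)): print(nm,s,[int(at(im,[o[0]+s*Rr*np.cos(a),o[1]+s*Rr*np.sin(a),.024])) for a in np.radians(t)])
for k,uv in (("BL",(93,340)),("BS",(487,377))):
    q=proj(c,[*G[k],.022]); px=np.array(uv)-[0 if k=="BL" else 300,300]; px=(px-149.5)/14+q
    # brightness centroid of the pin
    x,y=((px+OFF)*U).astype(int); w=np.clip(V[y-10:y+11,x-10:x+11]-200,0,None); yy,xx=np.mgrid[-10:11,-10:11]
    pc=np.array([x+(w*xx).sum()/w.sum(),y+(w*yy).sum()/w.sum()])/U-OFF
    for z in (.022,.024):
        P=hit(c,pc,z)[:2]-G[k]; print(k,z,(P*1e3).round(1),np.hypot(*P).round(4),np.degrees(np.arctan2(P[1],P[0])).round(1))
E
```

```text
rl [ 407.  -325.6] [ 406.6 -324.3   32.1]
[-12  -9  -6  -3   0   3   6   9  12  15  18  21  24  27  30  33  36  39
  42  45  48  51  54  57  60  63  66  69  72  75]
D 0.85 [18, 17, 17, 18, 18, 18, 17, 15, 17, 17, 24, 32, 32, 18, 7, -4, -6, -9, -11, -10, 3, 14, 17, 17, 16, 14, 15, 15, 15, 14]
V 0.85 [247, 247, 247, 247, 247, 247, 247, 246, 251, 253, 240, 220, 183, 127, 115, 149, 176, 196, 203, 207, 219, 228, 237, 245, 246, 245, 245, 246, 246, 246]
D 0.93 [17, 13, 13, 15, 16, 18, 18, 18, 16, 16, 25, 31, 26, 19, 6, 1, -2, -6, -8, -4, 0, 10, 15, 18, 19, 19, 17, 19, 18, 20]
V 0.93 [239, 231, 233, 234, 234, 234, 234, 234, 240, 240, 247, 238, 175, 137, 108, 140, 166, 199, 209, 219, 223, 231, 236, 243, 251, 250, 246, 244, 244, 246]
rs [ 413.  -162.9] [ 412.9 -162.1   21.6]
[-12  -9  -6  -3   0   3   6   9  12  15  18  21  24  27  30  33  36  39
  42  45  48  51  54  57  60  63  66  69  72  75]
D 0.85 [16, 16, 15, 16, 17, 18, 20, 18, 15, 12, 5, 0, -4, -7, -6, -7, -5, -3, -2, 1, 5, 8, 8, 8, 10, 9, 9, 9, 9, 10]
V 0.85 [244, 246, 248, 247, 244, 246, 245, 215, 186, 157, 129, 129, 146, 176, 206, 221, 225, 225, 225, 230, 237, 243, 244, 244, 245, 245, 248, 248, 249, 249]
D 0.93 [14, 14, 10, 11, 12, 11, 10, 11, 11, 8, 6, 3, -2, -5, -7, -6, -4, -1, 1, 4, 9, 10, 13, 15, 16, 15, 16, 14, 15, 14]
V 0.93 [234, 236, 229, 226, 227, 233, 238, 231, 209, 166, 144, 154, 170, 194, 222, 223, 223, 226, 229, 235, 240, 244, 244, 241, 242, 247, 246, 246, 240, 241]
BL 0.022 [25.5 13.7] 0.0289 28.3
BL 0.024 [25.2 13. ] 0.0284 27.4
BS 0.022 [16.5 -7.9] 0.0183 -25.4
BS 0.024 [16.2 -8.3] 0.0182 -27.1
```

Request:
{"fn": "servo_tool", "kwargs": {
  "steps": [
    [2.1,3.4,-0.8,0,0,2,8.7],
    [2.1,3.4,-0.8,0,0,2,8.7],
    [2.1,3.4,-0.8,0,0,2,8.7],
    [2.1,3.4,-0.8,0,0,2,8.7],
    [2.1,3.4,-0.8,0,0,2,8.7],
    [2.1,3.4,-0.8,0,0,2,8.7],
    [2.1,3.4,-0.8,0,0,2,8.7],
    [2.1,3.4,-0.8,0,0,2,8.7],
    [2.1,3.4,-0.8,0,0,2,8.7],
    [2.1,3.4,-0.8,0,0,2,8.7]
  ],
  "newtons": 10
}}

```text
time: 1.75
ee_pos: [0.4826, -0.2493, 0.1425]
eef_rot: [0.0, 0.925, 0.381, 0.0]
wrist_force: [-0.3, -0.1, 0.5]
grip_width: 1.004
grip_force: 0.0
```

Request:
{"fn": "servo_tool", "kwargs": {
  "steps": [
    [0.2,0.2,-3,0,0,0,8.7],
    [0,0,-4,0,0,0,8.7],
    [0,0,-3,0,0,0,8.7],
    [0,0,-2,0,0,0,8.7],
    [0,0,-1,0,0,0,8.7],
    [0,0,-0.3,0,0,0,8.7],
    [0,0,0,0,0,0,5.0],
    [0,0,0,0,0,0,5.0],
    [0,0,0,0,0,0,5.0],
    [0,0,0,0,0,0,5.0]
  ]
}}

```text
time: 3.0
ee_pos: [0.4842, -0.2484, 0.0099]
eef_rot: [0.0, 0.925, 0.381, 0.0]
wrist_force: [-0.4, -0.5, 1.6]
grip_width: 0.658
grip_force: 10.0
```

Request:
{"fn": "servo_tool", "kwargs": {
  "steps": [
    [0,0,0,0,0,0,8.7],
    [0,0,0,0,0,0,8.7],
    [0,0,2,0,0,0,8.7],
    [0,0,2,0,0,10,8.7],
    [0,0,0,0,0,10,8.7],
    [0,0,0,0,0,10,8.7],
    [0,0,0,0,0,10,8.7],
    [0,0,0,0,0,10,8.7],
    [0,0,0,0,0,10,8.7],
    [0,0,0,0,0,10,8.7]
  ]
}}

```text
time: 4.25
ee_pos: [0.4839, -0.2483, 0.0495]
eef_rot: [-0.0, 0.537, 0.844, -0.0]
wrist_force: [-0.6, 0.3, -0.1]
grip_width: 1.0
grip_force: 0.0
```

Request:
{"fn": "servo_tool", "kwargs": {
  "steps": [
    [0,0,0,0,0,10,8.7],
    [0,0,-1,0,0,10,8.7],
    [0,0,-2,0,0,0,8.7],
    [0,0,-1.2,0,0,0,8.7],
    [0,0,0,0,0,0,8.7],
    [0,0,0,0,0,0,5.0],
    [0,0,0,0,0,0,5.0],
    [0,0,0,0,0,0,5.0],
    [0,0,0,0,0,0,5.0],
    [0,0,0,0,0,0,5.0]
  ]
}}

```text
time: 5.5
ee_pos: [0.4842, -0.2484, 0.0078]
eef_rot: [0.0, 0.385, 0.923, -0.0]
wrist_force: [-1.8, 1.1, 3.0]
grip_width: 0.664
grip_force: 10.0
```

Request:
{"fn": "servo_tool", "kwargs": {
  "steps": [
    [0,0,0,0,0,0,8.7],
    [0,0,0,0,0,0,8.7],
    [0,0,4,0,0,0,8.7],
    [-1,4,4,0,0,0,8.7],
    [-1,5,2,0,0,0,8.7],
    [-1,5,0,0,0,0,8.7],
    [-1,5,0,0,0,0,8.7],
    [0,5,0,0,0,0,8.7],
    [0,2,0,0,0,0,8.7]
  ]
}}

```text
time: 6.62
ee_pos: [0.4437, 0.0146, 0.1078]
eef_rot: [0.0, 0.383, 0.924, 0.0]
wrist_force: [-0.2, -0.8, 0.6]
grip_width: 1.0
grip_force: 0.0
```

```bash
cat > caps.py <<'E'
from n import *
G.update(cm=(.4842,-.2484))
c=getcam("top"); M=masks(c)
for k,r in (("cs",13),("cm",15),("cl",17)):
    q=proj(c,[*G[k],.015]); blob(c,M["black"],(q+OFF)*U,r*U,.015,k)
c=getcam("scene"); M=masks(c)
for k,r in (("cs",13),("cm",15),("cl",17)):
    q=proj(c,[G[k][0]-.0055,G[k][1]+.0035,.015]); blob(c,M["black"],(q+OFF)*U,r*U,.015,k)
E
python3 caps.py
```

```text
cs top ell 479.5 -65.1 ax 62.8 69.9 mec 478.2 -63.1 72.9
cm top ell 483.8 -247.2 ax 56.6 57.7 mec 484.0 -247.3 58.5
cl top ell 469.4 -413.6 ax 66.1 68.5 mec 469.2 -413.5 68.9
cs scene ell 496.7 -80.9 ax 46.0 94.8 mec 498.4 -82.3 91.6
cm scene ell 478.8 -242.8 ax 53.2 57.8 mec 478.9 -242.6 58.2
cl scene ell 463.7 -408.7 ax 64.0 67.4 mec 463.6 -409.2 68.4
```

Request:
{"fn": "servo_tool", "kwargs": {
  "steps": [
    [-0.5,-3,-0.5,0,0,10,6.5],
    [-0.5,-3,-1,0,0,10,6.5],
    [-0.5,-3,-1,0,0,10,6.5],
    [-0.5,-3,-1,0,0,10,6.5],
    [-0.5,-3,-1,0,0,10,6.5],
    [-0.5,-2.9,-1,0,0,10,6.5],
    [0,0,-1,0,0,0,6.5],
    [0,0,0,0,0,0,6.5],
    [0,0,0,0,0,0,6.5]
  ]
}}

```text
time: 7.85
ee_pos: [0.4143, -0.1668, 0.0428]
eef_rot: [0.0, -0.128, 0.992, 0.0]
wrist_force: [0.6, 0.0, 0.5]
grip_width: 0.748
grip_force: 0.0
```

```bash
python3 - <<'E'
from rig import *
s=read_state(); print(s["joints"].round(3),s["ee_pos"].round(4),s["eef_rot"].round(3))
E
```

```text
[ 0.857  0.155 -0.603  2.114  0.112  0.902  2.017] [ 0.4143 -0.1668  0.0428] [ 0.    -0.128  0.992  0.   ]
```

Request:
{"fn": "servo_tool", "kwargs": {
  "steps": [
    [-0.1,0.3,-1,0,0,0,6.5],
    [0,0,-1.5,0,0,0,6.5],
    [0,0,-0.9,0,0,0,6.5],
    [0,0,0,0,0,0,6.5],
    [0,0,0,0,0,0,3.5],
    [0,0,0,0,0,0,3.5],
    [0,0,0,0,0,0,3.5],
    [0,0,0,0,0,0,3.5]
  ],
  "newtons": 15
}}

```text
time: 8.85
ee_pos: [0.4132, -0.1644, 0.0088]
eef_rot: [0.0, -0.128, 0.992, -0.0]
wrist_force: [-0.5, 0.3, 2.7]
grip_width: 0.478
grip_force: 15.0
```

Request:
{"fn": "servo_tool", "kwargs": {
  "steps": [
    [0,0,2,0,0,0,3.5],
    [0,0,3,0,0,0,3.5],
    [0.5,3,1,0,0,-5,3.5],
    [0.5,4,0,0,0,-5,3.5],
    [0.6,4,0,0,0,-5,3.5],
    [0.6,4,0,0,0,-5,3.5],
    [0.6,4,0,0,0,-5,3.5],
    [0.7,4,0,0,0,-5,3.5],
    [0.6,4,0,0,0,-5,3.5],
    [0.6,4,0,0,0,-5,3.5]
  ]
}}

```text
time: 10.1
ee_pos: [0.4602, 0.1467, 0.0686]
eef_rot: [0.0, 0.22, 0.975, -0.0]
wrist_force: [1.4, -0.6, -1.2]
grip_width: 0.476
grip_force: 15.0
```

Request:
{"fn": "servo_tool", "kwargs": {
  "steps": [
    [0.6,4,0,0,0,-5,3.5],
    [0.6,3,0,0,0,-6,3.5],
    [0.4,2,0,0,0,-5,3.5],
    [0,0,-1.5,0,0,0,3.5],
    [0,0,-1,0,0,0,3.5],
    [0,0,0,0,0,0,3.5],
    [0,0,0,0,0,0,3.5]
  ]
}}

```text
time: 10.98
ee_pos: [0.4761, 0.2349, 0.0436]
eef_rot: [0.0, 0.353, 0.936, -0.0]
wrist_force: [0.4, -0.2, -1.4]
grip_width: 0.478
grip_force: 15.0
```

```bash
python3 - <<'E'
from n import *
c=getcam("top"); s=getcam("scene"); o=[]
for c,q in ((c,proj(c,[.476,.236,.03])),(s,proj(s,[.470,.239,.03]))):
    q=q.astype(int); o.append(cv2.resize(c["frame"][q[1]-35:q[1]+35,q[0]-35:q[0]+35],None,fx=5.5,fy=5.5,interpolation=cv2.INTER_CUBIC))
cv2.imwrite("pics/hov.png",np.hstack(o)); print(read_state()["joints"].round(2))
E
```

```text
[ 0.11  0.36 -0.76  1.92  0.3   0.98  0.07]
```

View pics/hov.png

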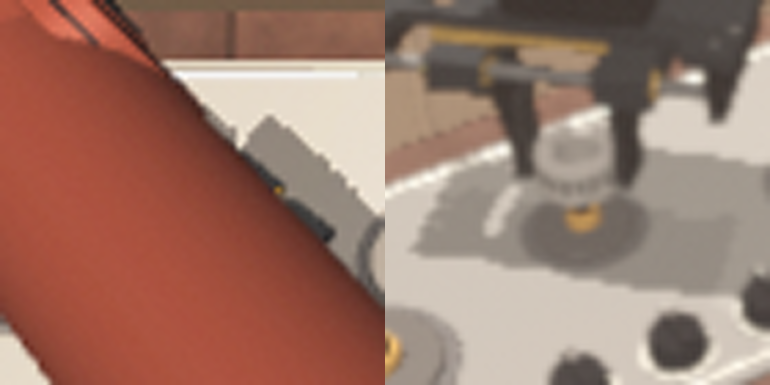

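Request:
{"fn": "servo_tool", "kwargs": {
  "steps": [
    [0,0.1,-1,0,0,0,3.5],
    [0,0,-0.6,0,0,0,3.5],
    [0,0,-0.4,0,0,0,3.5],
    [0,0,-0.3,0,0,0,3.5],
    [0,0,-0.2,0,0,0,3.5],
    [0,0,-0.2,0,0,0,3.5],
    [0,0,0,0,0,0,3.5],
    [0,0,0,0,0,0,3.5]
  ]
}}

```text
time: 12.08
ee_pos: [0.476, 0.2367, 0.0166]
eef_rot: [0.0, 0.352, 0.936, 0.0]
wrist_force: [0.9, -0.5, -0.5]
grip_width: 0.48
grip_force: 15.0
```

Request:
{"fn": "servo_tool", "kwargs": {
  "steps": [
    [0,0,0,0,0,0,6.5],
    [0,0,0,0,0,0,6.5],
    [0,0,2,0,0,0,6.5],
    [0,0,4,0,0,0,6.5],
    [0,-3,2,0,0,-8,8],
    [-0.5,-4.5,0,0,0,-8,8],
    [-0.5,-5,0,0,0,-8,8],
    [-0.5,-5,0,0,0,-8,8],
    [-0.5,-5,0,0,0,-8,8],
    [-0.5,-5,0,0,0,-8,8]
  ]
}}

```text
time: 13.32
ee_pos: [0.4513, -0.0396, 0.0982]
eef_rot: [0.001, 0.704, 0.71, 0.001]
wrist_force: [0.4, -0.5, -0.0]
grip_width: 0.92
grip_force: 0.0
```

Request:
{"fn": "servo_tool", "kwargs": {
  "steps": [
    [-0.5,-5,0,0,0,-8,8],
    [-0.5,-5,0,0,0,-8,8],
    [-0.5,-5,0,0,0,-8,8],
    [-0.5,-5,0,0,0,-8,8],
    [-0.7,-5,-1,0,0,-8,8],
    [-1,-3,-2,0,0,-6,8],
    [-1,-1,-2,0,0,0,8],
    [0,0,0,0,0,0,8],
    [0,0,0,0,0,0,8]
  ]
}}

```text
time: 14.45
ee_pos: [0.4053, -0.3278, 0.048]
eef_rot: [0.0, 0.925, 0.381, 0.001]
wrist_force: [0.2, -0.4, -0.6]
grip_width: 0.919
grip_force: 0.0
```

```bash
cat > look.py <<'E'
import sys
from n import *
# look.py name x y z half px : crops of both cameras in one picture
nm=sys.argv[1]; P=np.array(sys.argv[2:5],float); h=int(sys.argv[5]); o=[]
for n,d in (("top",(0,0,0)),("scene",(-.0055,.0045,0))):
    c=getcam(n); q=proj(c,P+d).astype(int); o.append(cv2.resize(c["frame"][q[1]-h:q[1]+h,q[0]-h:q[0]+h],(390,390),interpolation=cv2.INTER_CUBIC))
cv2.imwrite(f"pics/{nm}.png",np.hstack(o)); s=read_state(); print(s["joints"].round(2),s["ee_pos"].round(4))
E
python3 look.py rs1 .476 .236 .03 25
```

```text
[ 0.79  0.25 -0.22  1.96  0.07  0.94 -0.25] [ 0.4054 -0.3278  0.048 ]
```

View pics/rs1.png

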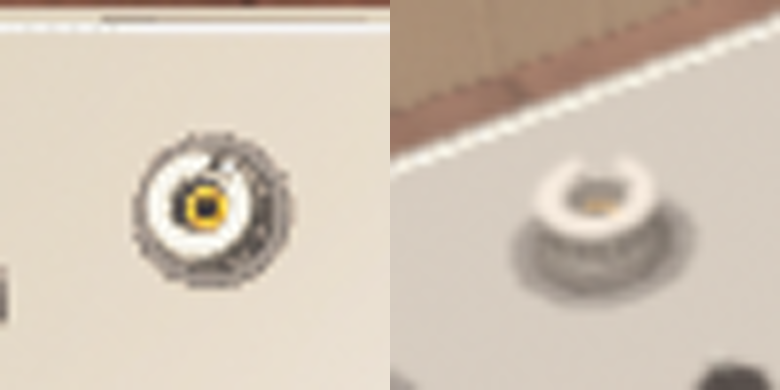

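Request:
{"fn": "servo_tool", "kwargs": {
  "steps": [
    [0.15,0.15,-1.5,0,0,0,8],
    [0,0,-1.5,0,0,0,8],
    [0,0,-0.9,0,0,0,8],
    [0,0,0,0,0,0,8],
    [0,0,0,0,0,0,5.5],
    [0,0,0,0,0,0,5.5],
    [0,0,0,0,0,0,5.5],
    [0,0,0,0,0,0,5.5]
  ]
}}

```text
time: 15.55
ee_pos: [0.4056, -0.3269, 0.0079]
eef_rot: [0.0, 0.925, 0.381, 0.0]
wrist_force: [-1.0, 0.2, 2.9]
grip_width: 0.708
grip_force: 15.0
```

Request:
{"fn": "servo_tool", "kwargs": {
  "steps": [
    [0,0,2,0,0,0,5.5],
    [0,0,3,0,0,0,5.5],
    [0,3,1,0,0,0,5.5],
    [0.2,4.5,0,0,0,-1,5.5],
    [0.2,5,0,0,0,-1,5.5],
    [0.2,5,0,0,0,-1,5.5],
    [0.2,5,0,0,0,-1,5.5],
    [0.2,5,0,0,0,-1,5.5],
    [0.2,5,0,0,0,-1,5.5],
    [0.2,5,0,0,0,-1,5.5]
  ]
}}

```text
time: 16.8
ee_pos: [0.4194, 0.0497, 0.0677]
eef_rot: [0.0, 0.946, 0.323, 0.0]
wrist_force: [1.3, -0.0, -1.4]
grip_width: 0.711
grip_force: 15.0
```

Request:
{"fn": "servo_tool", "kwargs": {
  "steps": [
    [0.2,5,0,0,0,-1,5.5],
    [0.2,5,0,0,0,-1,5.5],
    [0.2,5,0,0,0,-0.5,5.5],
    [0.3,5,0,0,0,0,5.5],
    [0.3,5,0,0,0,0,5.5],
    [0.5,4,0,0,0,0,5.5],
    [0.4,2,-1,0,0,0,5.5],
    [0,0,-1.5,0,0,0,5.5],
    [0,0,0,0,0,0,5.5],
    [0,0,0,0,0,0,5.5]
  ]
}}

```text
time: 18.05
ee_pos: [0.4408, 0.3569, 0.0426]
eef_rot: [0.0, 0.953, 0.302, -0.0]
wrist_force: [-0.0, 0.4, -0.5]
grip_width: 0.712
grip_force: 15.0
```

Request:
{"fn": "servo_tool", "kwargs": {
  "steps": [
    [0,0.25,-1,0,0,0,5.5],
    [0,0,-0.6,0,0,0,5.5],
    [0,0,-0.4,0,0,0,5.5],
    [0,0,-0.3,0,0,0,5.5],
    [0,0,-0.2,0,0,0,5.5],
    [0,0,-0.2,0,0,0,5.5],
    [0,0,0,0,0,0,5.5],
    [0,0,0,0,0,0,5.5]
  ]
}}

```text
time: 19.05
ee_pos: [0.4405, 0.3607, 0.0156]
eef_rot: [-0.0, 0.953, 0.303, 0.0]
wrist_force: [0.3, 0.1, -1.4]
grip_width: 0.709
grip_force: 15.0
```

Request:
{"fn": "servo_tool", "kwargs": {
  "steps": [
    [0,0,0,0,0,0,7.5],
    [0,0,0,0,0,0,7.5],
    [0,0,2,0,0,0,8],
    [0,0,4,0,0,0,8.7],
    [0.1,-3,2,0,0,0,8.7],
    [0.2,-5,0,0,0,0,8.7],
    [0.2,-5.5,0,0,0,0,8.7],
    [0.2,-5.5,0,0,0,0,8.7],
    [0.2,-5.5,0,0,0,0,8.7],
    [0.2,-5.5,0,0,0,0,8.7]
  ]
}}

```text
time: 20.3
ee_pos: [0.4519, 0.0593, 0.0972]
eef_rot: [0.0, 0.953, 0.303, 0.001]
wrist_force: [1.4, -0.8, -0.5]
grip_width: 1.0
grip_force: 0.0
```

Request:
{"fn": "servo_tool", "kwargs": {
  "steps": [
    [0.2,-5.5,0,0,0,0,8.7],
    [0.2,-5.5,0,0,0,0,8.7],
    [0.2,-5.5,0,0,0,0,8.7],
    [0.2,-5.5,0,0,0,0,8.7],
    [0.2,-5.5,0,0,0,0,8.7],
    [0.2,-5.5,0,0,0,0,8.7],
    [0.3,-5.5,0,0,0,0,8.7],
    [0.3,-5.0,-2,0,0,0,8.7],
    [0.2,-3,-2,0,0,0,8.7],
    [0,-1,0,0,0,0,8.7]
  ]
}}

```text
time: 21.55
ee_pos: [0.4706, -0.4155, 0.0552]
eef_rot: [-0.001, 0.953, 0.302, -0.0]
wrist_force: [-0.4, -0.9, -0.1]
grip_width: 1.0
grip_force: 0.0
```

```bash
python3 look.py rl1 .4416 .3605 .03 25
```

```text
[ 0.85  0.44 -0.26  1.69  0.12  1.03 -0.4 ] [ 0.4719 -0.4147  0.0568]
```

View pics/rl1.png

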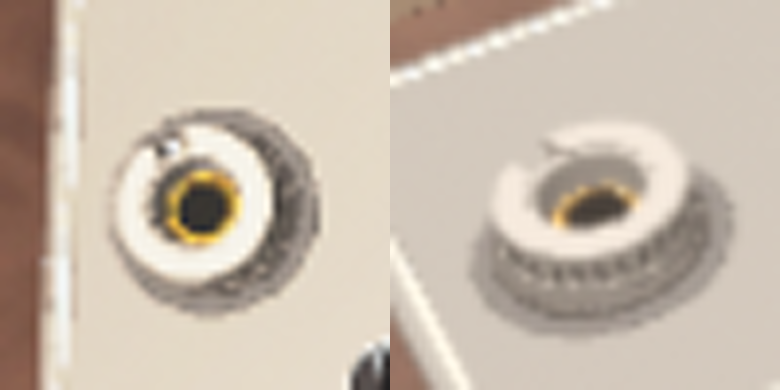

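Request:
{"fn": "servo_tool", "kwargs": {
  "steps": [
    [-0.2,0,-1.5,0,0,0,8.7],
    [0,0,-2,0,0,0,8.7],
    [0,0,-1.4,0,0,0,8.7],
    [0,0,0,0,0,0,8.7],
    [0,0,0,0,0,0,6],
    [0,0,0,0,0,0,6],
    [0,0,0,0,0,0,6],
    [0,0,0,0,0,0,6]
  ]
}}

```text
time: 22.65
ee_pos: [0.4695, -0.4143, 0.0064]
eef_rot: [-0.0, 0.953, 0.303, -0.0]
wrist_force: [-0.4, 0.0, -1.8]
grip_width: 0.777
grip_force: 15.0
```

Request:
{"fn": "servo_tool", "kwargs": {
  "steps": [
    [0,0,2,0,0,0,6],
    [0,0,3,0,0,0,6],
    [0,3,2,0,0,0,6],
    [0,5,0,0,0,0,6],
    [0,5.5,0,0,0,0,6],
    [-0.2,5.5,0,0,0,0,6],
    [-0.2,5.5,0,0,0,0,6],
    [-0.2,5.5,0,0,0,0,6],
    [-0.2,5.5,0,0,0,0,6],
    [-0.2,5.5,0,0,0,0,6]
  ]
}}

```text
time: 23.9
ee_pos: [0.4598, -0.0027, 0.0781]
eef_rot: [0.001, 0.953, 0.303, 0.001]
wrist_force: [1.1, 1.4, -1.5]
grip_width: 0.772
grip_force: 15.0
```

Request:
{"fn": "servo_tool", "kwargs": {
  "steps": [
    [-0.2,5.5,0,0,0,0,6],
    [-0.2,5.5,0,0,0,0,6],
    [-0.2,5.5,0,0,0,0,6],
    [-0.2,5.5,0,0,0,0,6],
    [-0.2,5.5,0,0,0,0,6],
    [-0.2,5,0,0,0,0,6],
    [-0.2,3,-1,0,0,0,6],
    [-0.2,1,-1,0,0,0,6],
    [0,0,0,0,0,0,6],
    [0,0,0,0,0,0,6]
  ]
}}

```text
time: 25.15
ee_pos: [0.4442, 0.3591, 0.0569]
eef_rot: [0.001, 0.953, 0.302, 0.0]
wrist_force: [0.2, -0.3, -2.2]
grip_width: 0.772
grip_force: 15.0
```

Request:
{"fn": "servo_tool", "kwargs": {
  "steps": [
    [-0.25,0.2,-0.5,0,0,0,6],
    [0,0,-0.8,0,0,0,6],
    [0,0,-0.6,0,0,0,6],
    [0,0,-0.4,0,0,0,6],
    [0,0,-0.3,0,0,0,6],
    [0,0,-0.2,0,0,0,6],
    [0,0,-0.1,0,0,0,6],
    [0,0,0,0,0,0,6],
    [0,0,0,0,0,0,6]
  ]
}}

```text
time: 26.28
ee_pos: [0.4411, 0.3627, 0.0277]
eef_rot: [-0.0, 0.953, 0.303, 0.0]
wrist_force: [-0.4, 0.5, -1.3]
grip_width: 0.774
grip_force: 15.0
```

Request:
{"fn": "servo_tool", "kwargs": {
  "steps": [
    [0,0,0,0,0,0,8.5],
    [0,0,0,0,0,0,8.5],
    [0,0,2,0,0,0,8.5],
    [0,0,4,0,0,0,8.7],
    [0.1,-3,1,0,0,0,8.7],
    [0.3,-5,0,0,0,0,8.7],
    [0.3,-5.5,0,0,0,0,8.7],
    [0.3,-5.5,0,0,0,0,8.7],
    [0.3,-5.5,0,0,0,0,8.7],
    [0.4,-5.5,0,0,0,0,8.7]
  ]
}}

```text
time: 27.52
ee_pos: [0.4585, 0.0613, 0.0992]
eef_rot: [0.0, 0.953, 0.303, 0.001]
wrist_force: [1.2, 0.2, 0.1]
grip_width: 0.999
grip_force: 0.0
```

Request:
{"fn": "servo_tool", "kwargs": {
  "steps": [
    [0.4,-5.5,0,0,0,0,8.7],
    [0.4,-5.5,0,0,0,0,8.7],
    [0.4,-5.5,0,0,0,0,8.7],
    [0.4,-5.5,0,0,0,0,8.7],
    [0.4,-5,-2,0,0,0,8.7],
    [0.4,-3,-2,0,0,0,8.7],
    [0.2,-1,0,0,0,0,8.7],
    [0,0,0,0,0,0,8.7],
    [0,0,0,0,0,0,8.7]
  ]
}}

```text
time: 28.65
ee_pos: [0.4849, -0.2459, 0.0588]
eef_rot: [0.0, 0.953, 0.304, 0.001]
wrist_force: [0.2, -0.2, -0.2]
grip_width: 0.999
grip_force: 0.0
```

```bash
python3 look.py cl1 .4416 .3605 .03 25; python3 caps.py | grep -v scene
```

```text
[ 0.7   0.29 -0.36  1.89  0.12  0.98 -0.67] [ 0.4846 -0.2461  0.0585]
cs top ell 483.5 -74.4 ax 46.2 46.8 mec 483.5 -74.6 47.8
cm top ell 484.4 -248.2 ax 92.7 95.5 mec 484.3 -248.4 95.8
cl top ell 503.3 -453.1 ax 1.7 2.6 mec 503.2 -453.4 2.7
cl none
```

View pics/cl1.png

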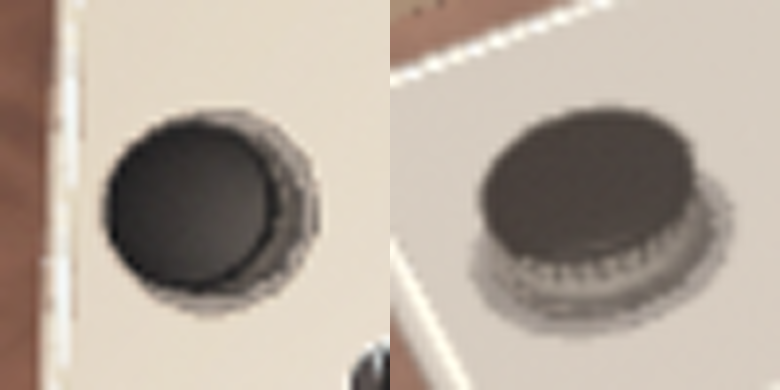

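Request:
{"fn": "servo_tool", "kwargs": {
  "steps": [
    [0,-0.2,-1.5,0,0,0,8.7],
    [0,0,-2.2,0,0,0,8.7],
    [0,0,-1.4,0,0,0,8.7],
    [0,0,0,0,0,0,8.7],
    [0,0,0,0,0,0,5],
    [0,0,0,0,0,0,5],
    [0,0,0,0,0,0,5],
    [0,0,0,0,0,0,5]
  ]
}}

```text
time: 29.85
ee_pos: [0.484, -0.2493, 0.0066]
eef_rot: [0.0, 0.953, 0.303, 0.0]
wrist_force: [0.6, -0.8, 0.5]
grip_width: 0.655
grip_force: 15.0
```

Request:
{"fn": "servo_tool", "kwargs": {
  "steps": [
    [0,0,2,0,0,0,5],
    [0,0,3,0,0,0,5],
    [-0.3,3,2,0,0,0,5],
    [-0.4,5,0,0,0,0,5],
    [-0.6,5.5,0,0,0,0,5],
    [-0.6,5.5,0,0,0,0,5],
    [-0.6,5.5,0,0,0,0,5],
    [-0.6,5,0,0,0,0,5],
    [-0.6,4,0,0,0,0,5],
    [-0.6,2.5,-2,0,0,0,5]
  ]
}}

```text
time: 31.1
ee_pos: [0.4418, 0.113, 0.0576]
eef_rot: [0.0, 0.953, 0.304, 0.002]
wrist_force: [0.4, -0.5, -1.0]
grip_width: 0.655
grip_force: 15.0
```

Request:
{"fn": "servo_tool", "kwargs": {
  "steps": [
    [0,0,0,0,0,0,5],
    [0,0,0,0,0,0,5]
  ]
}}

```text
time: 31.35
ee_pos: [0.4412, 0.1101, 0.0567]
eef_rot: [0.0, 0.953, 0.303, -0.0]
wrist_force: [0.3, -0.5, -0.7]
grip_width: 0.656
grip_force: 15.0
```

Request:
{"fn": "servo_tool", "kwargs": {
  "steps": [
    [0,0.1,-0.5,0,0,0,5],
    [0,0,-0.8,0,0,0,5],
    [0,0,-0.6,0,0,0,5],
    [0,0,-0.4,0,0,0,5],
    [0,0,-0.3,0,0,0,5],
    [0,0,-0.2,0,0,0,5],
    [0,0,-0.1,0,0,0,5],
    [0,0,0,0,0,0,5],
    [0,0,0,0,0,0,5]
  ]
}}

```text
time: 32.48
ee_pos: [0.4411, 0.1117, 0.0276]
eef_rot: [0.0, 0.953, 0.303, 0.0]
wrist_force: [-0.0, -0.1, -0.3]
grip_width: 0.652
grip_force: 15.0
```

Request:
{"fn": "servo_tool", "kwargs": {
  "steps": [
    [0,0,0,0,0,0,7.5],
    [0,0,0,0,0,0,7.5],
    [0,0,2,0,0,0,7.5],
    [0.2,0,3,0,0,0,7.5],
    [0.7,-3,0,0,0,0,7.5],
    [0.8,-4,0,0,0,0,7.5],
    [0.9,-4,0,0,0,0,7.5],
    [0.9,-4,-1,0,0,0,7.5],
    [0.8,-3.7,-2,0,0,0,7.5],
    [0,0,0,0,0,0,7.5]
  ]
}}

```text
time: 33.72
ee_pos: [0.4831, -0.0782, 0.0462]
eef_rot: [-0.0, 0.954, 0.3, -0.001]
wrist_force: [-0.4, 0.3, -0.1]
grip_width: 0.862
grip_force: 0.0
```

Request:
{"fn": "servo_tool", "kwargs": {
  "steps": [
    [0,0,0,0,0,0,7.5]
  ]
}}

```text
time: 33.85
ee_pos: [0.484, -0.0746, 0.0477]
eef_rot: [-0.0, 0.953, 0.303, 0.0]
wrist_force: [-0.3, 0.8, 0.9]
grip_width: 0.86
grip_force: 0.0
```

Request:
{"fn": "servo_tool", "kwargs": {
  "steps": [
    [0,-0.05,-1.5,0,0,0,7.5],
    [0,0,-1.5,0,0,0,7.5],
    [0,0,-1.0,0,0,0,7.5],
    [0,0,0,0,0,0,7.5],
    [0,0,0,0,0,0,4],
    [0,0,0,0,0,0,4],
    [0,0,0,0,0,0,4],
    [0,0,0,0,0,0,4]
  ]
}}

```text
time: 34.85
ee_pos: [0.4842, -0.0759, 0.0078]
eef_rot: [0.0, 0.953, 0.303, 0.0]
wrist_force: [0.4, -0.4, 2.4]
grip_width: 0.539
grip_force: 15.0
```

Request:
{"fn": "servo_tool", "kwargs": {
  "steps": [
    [0,0,2,0,0,0,4],
    [0,0,3,0,0,0,4],
    [0,3,2,0,0,0,4],
    [0,4.5,0,0,0,0,4],
    [-0.2,5,0,0,0,0,4],
    [-0.2,5,0,0,0,0,4],
    [-0.2,5,0,0,0,0,4],
    [-0.2,4.5,0,0,0,0,4],
    [0,3,0,0,0,0,4],
    [0,1.2,-2,0,0,0,4]
  ]
}}

```text
time: 36.1
ee_pos: [0.4765, 0.2391, 0.0586]
eef_rot: [-0.001, 0.953, 0.304, 0.001]
wrist_force: [0.4, -0.4, -1.2]
grip_width: 0.54
grip_force: 15.0
```

Request:
{"fn": "servo_tool", "kwargs": {
  "steps": [
    [0,0,0,0,0,0,4],
    [0,0,0,0,0,0,4]
  ]
}}

```text
time: 36.35
ee_pos: [0.4762, 0.2354, 0.0578]
eef_rot: [0.0, 0.953, 0.302, -0.0]
wrist_force: [0.5, -0.5, -0.3]
grip_width: 0.54
grip_force: 15.0
```

Home TCP height 0.0288; ring at about (476, 236.5).

Request:
{"fn": "servo_tool", "kwargs": {
  "steps": [
    [0,0.1,-0.5,0,0,0,4],
    [0,0,-0.8,0,0,0,4],
    [0,0,-0.6,0,0,0,4],
    [0,0,-0.4,0,0,0,4],
    [0,0,-0.3,0,0,0,4],
    [0,0,-0.2,0,0,0,4],
    [0,0,-0.1,0,0,0,4],
    [0,0,0,0,0,0,4],
    [0,0,0,0,0,0,4]
  ]
}}

```text
time: 37.48
ee_pos: [0.476, 0.2372, 0.0288]
eef_rot: [0.0, 0.953, 0.303, 0.0]
wrist_force: [-2.0, -0.7, 3.9]
grip_width: 0.541
grip_force: 15.0
```

Slight contact, at the expected height. Release, back off and look.

Request:
{"fn": "servo_tool", "kwargs": {
  "steps": [
    [0,0,0,0,0,0,6.5],
    [0,0,0,0,0,0,6.5],
    [0,0,2,0,0,0,6.5],
    [0,0,3,0,0,0,6.5],
    [0,-3,2,0,0,0,6.5],
    [0,-5,2,0,0,0,6.5],
    [0,-5.5,0,0,0,0,6.5],
    [0,-5.5,0,0,0,0,6.5],
    [0,-5.5,0,0,0,0,6.5],
    [0,-5.5,0,0,0,0,6.5]
  ]
}}

```text
time: 38.72
ee_pos: [0.4764, -0.0644, 0.1203]
eef_rot: [0.0, 0.953, 0.303, 0.001]
wrist_force: [1.5, 0.4, 0.3]
grip_width: 0.744
grip_force: 0.0
```

Request:
{"fn": "servo_tool", "kwargs": {
  "steps": [
    [0,-5.5,0,0,0,0,6.5],
    [0,-5.5,0,0,0,0,6.5],
    [0,-4,0,0,0,0,6.5],
    [0,0,0,0,0,0,6.5]
  ]
}}

```text
time: 39.22
ee_pos: [0.4757, -0.2163, 0.1198]
eef_rot: [0.001, 0.954, 0.3, 0.0]
wrist_force: [-0.1, 0.8, -0.5]
grip_width: 0.749
grip_force: 0.0
```

```bash
python3 - <<'E'
from n import *
for n in ("top","scene"):
    c=getcam(n); M=masks(c); f=c["frame"]
    for k,p,r in (("BL",(.4416,.3605),14),("BS",(.476,.2364),11),("BM",(.4413,.1117),12)):
        d=(0,0) if n=="top" else (-.0055,.004)
        q=proj(c,[p[0]+d[0],p[1]+d[1],.036]); blob(c,M["black"],(q+OFF)*U,r*U,.036,k)
    t=f[160:240,184:326] if n=="top" else f[200:286,158:326]
    cv2.imwrite(f"pics/e_{n}.png",t)
a=cv2.resize(cv2.imread("pics/e_top.png"),(540,304),interpolation=cv2.INTER_CUBIC); b=cv2.resize(cv2.imread("pics/e_scene.png"),(540,276),interpolation=cv2.INTER_CUBIC)
cv2.imwrite("pics/end.png",np.vstack([a,b]))
E
```

```text
BL top ell 439.1 357.1 ax 68.8 77.4 mec 438.3 356.9 77.8
BS top ell 474.3 234.2 ax 49.3 54.9 mec 474.2 233.4 56.2
BM top ell 440.5 110.7 ax 58.0 62.0 mec 440.0 110.3 63.1
BL scene ell 435.5 364.3 ax 64.3 69.0 mec 435.9 364.3 69.0
BS scene ell 471.7 239.6 ax 42.4 45.6 mec 471.6 239.1 46.6
BM scene ell 436.8 114.8 ax 53.4 55.1 mec 436.5 114.7 57.3
```

View pics/end.png

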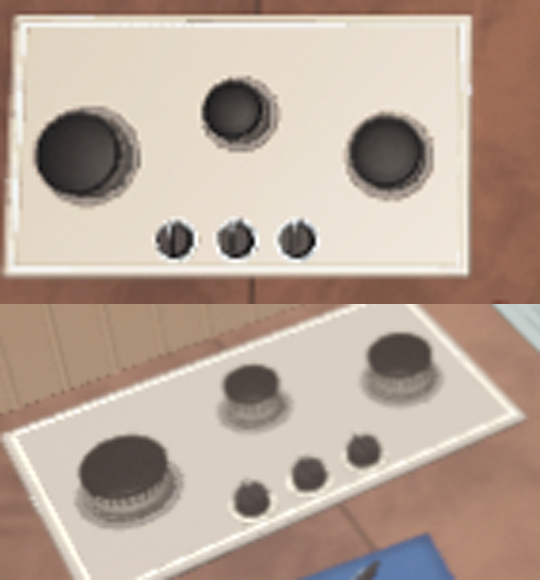

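```bash
python3 -c "
from rig import *
print(job_done())"
```

```text
the job is handed in; nothing more can be done
None
```

The job is handed in at about 39 s of the 144 s. In the last pictures both rings sit on their burners with the notch over the spark pin, all three caps look level on their rings, and the cutters were never touched; no verdict was returned.

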